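Roll the posting tube onto the reader mat

TASK

The cardboard posting tube has to be booked out: roll it across the desk, with the fingertips on its top, until it lies at rest along the grey stripe down the middle of the flat reader mat, squarely on the stripe. Only push on the top of the tube: do not shove it from behind or low on its side, do not grip or lift it. Leave the pen cup, the memo box, the mug and the wooden tray where they stand.

Things in the scene. Friction and masses are not known exactly. Their poses are not given: they have to be found in the camera images.
- tube: Closed cardboard posting tube lying on its side, 90 mm across, 220 mm long, two paper bands, about 0.25 kg. Origin on its axis half-way along, 45 mm above the desk. x runs along the tube; y and z turn as it rolls (z up at the start). Starts 130 to 230 mm to either side of the stripe, nearly parallel to it. Left alone it soon stops. Fingertips on its top go twice as far as the tube: use short strokes.
- mat: Flat black reader mat fixed to the desk, thin as a sheet (1 mm, no step to climb), 300 mm by 160 mm, with a grey stripe 40 mm wide down the middle along its whole length. Origin at the mat's centre, at desk height. x runs along the stripe (the 300 mm side), y across it (the 160 mm side), z up.
- pen_cup: Square grey metal mesh pen cup with pens, 75 mm square, 95 mm high (pens to 140 mm). Origin at the centre of its underside. To be left alone.
- memo_box: Low open square metal box full of note paper, 100 mm square, 45 mm high. Origin at the centre of its underside. To be left alone.
- mug: White mug, 80 mm across, 90 mm high. Origin at the centre of its underside, handle towards its +y. To be left alone.
- desk_tray: Dark wooden open tray, 80 by 240 mm, 35 mm high. Origin at the centre of its underside. To be left alone.
Things that resemble listed ones, but are neither listed nor needed, are in the scene too. Of the things shaped like the tube, the cardboard one is meant.

How it is judged:
On the way:
1. the tube has rolled over by more than about a quarter turn (70 degrees) (angle between tube's own z axis and vertical above 1.22 rad).
At the end, for the whole second after the job is handed in: The tube lies still on the mat with its axis above the 40 mm stripe (its middle within 20 mm of the stripe's centre line, and within 60 mm of the mat's middle along the stripe), within 10 degrees of parallel to the stripe, and the bystanders are within 30 mm of where they stood (y of tube in the frame of mat between -0.02 and 0.02 m and x of tube in the frame of mat between -0.06 and 0.06 m and angle between the x axis of tube and the x axis of mat, either way round below 0.17 rad and linear speed of tube below 0.01 m/s and height (world z) of tube between 0.039 and 0.051 m and distance of each of pen_cup, memo_box, mug, desk_tray from where it was at the start of the episode below 0.03 m); the robot touches nothing.
It fails at once if the tube is lifted (its middle more than 12 mm above its height when lying) (height (world z) of tube above 0.057 m).
It fails at once if the tube is pushed from behind or low down: the fingers touch it with the fingertips more than about 20 mm below the level of its top (contact force between the fingers and tube above 0.5 N and height (world z) of the grasp point below 0.088 m).
It fails at once if the pen cup, memo box, mug or wooden tray is knocked or shifted by more than 30 mm (distance of any of pen_cup, memo_box, mug, desk_tray from where it was at the start of the episode above 0.03 m).
It also fails if it takes over 70 s, if anything falls off the work surface, if the arm or the gripper's body presses on something with over 40 N, if the wrist force passes 120 N, or if a joint passes its speed limit or range.

ROBOT

A 7-joint arm with a two-finger parallel gripper is mounted at the origin on the work surface. World frame = base frame: x ahead of the robot, y to its left, z up, the work surface at z = 0. Lengths are in m, angles in rad, forces in N, time in s.
With the tool pointing down it reaches from about 0.4 to 0.85 m from the base axis. Payload 4.5 kg.
Tool frame: the origin (TCP) lies on the mounting face of the last link; the fingertips stand 173 mm ahead of it and the grasp point (between the pads) lies 155 mm ahead of it; y points along the fingers, z is the direction in which the jaws open and shut, and the axes are right-handed (so a half turn about y gives the same grasp; the last joint's range is limited). The gripper opens to 85 mm and grips with 20 to 120 N. Pads are 22 mm wide; open, the fingers measure 114 mm over their backs; the gripper's body (76 mm by 85 mm) begins 54 mm behind the grasp point. The pads swing forward as they close: fully open they stand 13 mm farther back than shut.
Start: joints at [1.349, 0.689, -0.195, 1.565, 0.157, 0.902, -0.215], TCP at [0.158, -0.605, 0.405] pointing down, gripper open.
Joint ranges: [-3.01, 3.01], [-0.46, 2.08], [-1.47, 1.51], [0.13, 2.56], [-1, 4.14], [0.04, 2.09], [-2.66, 2.66]. Speed limits (rad/s): [2.57, 2.57, 3.14, 3.14, 3.14, 3.14, 3.14].

INTERFACE

Orientations are given as a 3x3 rotation matrix whose columns are the frame's x, y, z axes.
In Python, from workcell import r, ungrasp, grab, kinematics, sense, eyes, job gives the robot as it stands. Calls block until the motion is done:
- r.move_to(position, orientation): joint-space move of the TCP to a pose.
- r.line_to(position, rotation=None, rate=0.15): straight line of the TCP; rotation=None keeps the orientation; rate is the mean speed in m/s.
- r.move_j(angles): joint-space move.
- ungrasp() and grab(strength=None): open the fingers fully, or close them until they stop; strength is the grip in N (None keeps the last).
- r.wait(seconds).
- kinematics.ik(position, orientation): joint angles nearest the present ones, or None.
- sense(): the state.
- eyes.read_camera(name): name is "scene" or "top" or "wrist"; returns a dict with "pixels" (384x512x3 uint8, blue, green, red), "mtx" (3x3 intrinsics, pixels), "rvec" (rotation vector, rad) and "tvec" (3), from world to camera coordinates, as OpenCV has them. Camera axes: x right, y down, z forward; pixel columns grow to the right and rows downward; lengths in m; the calibration is good to about 2 mm. A picture is of the moment at which its call begins. There is no depth.
A pose or a line that the arm cannot do raises r.MotionError and nothing moves.
- job.finish_job(): hands the job in, once; it reports no verdict.
The state is a dict: "time": time; "joints": joint angles; "qvel": joint speeds; "joint_efforts": joint torques, N m; "eef_pos": TCP position; "orientation": TCP orientation; "ft_force": force on the tool from outside, world axes, zero at the start; "wrist_torque": the same for the moment, N m; "gripper_width": opening from 0.0 (shut) to 1.0 (fully open).
Only numpy, scipy, OpenCV 4.12 (cv2) and the standard library are available. Lean on these libraries where they do the work, as an engineer would, in place of code of your own. Each camera call takes 0.05 s, during which the arm holds its last target.

## Working session

There is one attempt and no reset: what is moved stays moved. The work goes in short steps, each a Python script; the robot and the scene stay as the last script left them, time stands still between calls to the robot, and variables do not carry over. Pictures are saved under pics/ and viewed, and the job is handed in when it is done.

```bash
ls; mkdir -p pics
python3 - <<'E'
from workcell import r, ungrasp, grab, kinematics, sense, eyes, job
import cv2
for n in ["scene","top"]:
    c=eyes.read_camera(n); cv2.imwrite(f"pics/{n}0.png",c["pixels"]); print(n,c["mtx"].tolist(),c["rvec"],c["tvec"])
s=sense(); print(s["time"],s["eef_pos"],s["orientation"],s["gripper_width"])
E
```

```text
pics
scene [[480.7768245487894, 0.0, 250.77340062887416], [0.0, 480.7768245487894, 187.42365665372483], [0.0, 0.0, 1.0]] [ 2.28629155  0.7740329  -0.31492717] [-0.40119466 -0.18552769  1.77177244]
top [[496.7507602181166, 0.0, 251.75738935655008], [0.0, 496.7507602181166, 189.96666522711968], [0.0, 0.0, 1.0]] [ 2.14432402 -2.15715845  0.1141083 ] [0.0108205  0.54049614 1.50393913]
0.1 [ 0.15803484 -0.60439463  0.40396165] [[-9.67445742e-01 -4.98198644e-04  2.53078026e-01]
 [-2.53078501e-01  1.54840645e-03 -9.67444507e-01]
 [ 9.01118920e-05 -9.99998677e-01 -1.62408260e-03]] 1.0000399689544757
```

View pics/scene0.png

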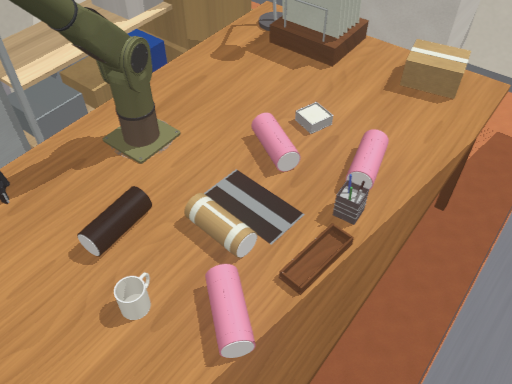

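View pics/top0.png

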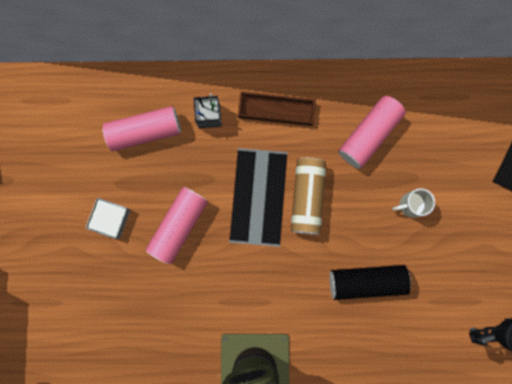

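The tube could be confused with these, in top pixels: cardboard tube with white bands (309,196), pink tubes (142,129), (178,225) and (372,132), and the black tube (370,282). The description picks out the cardboard one at (309,196). Next I'll check it in a close crop and measure it.

```bash
cat > h.py <<'E'
from workcell import r, ungrasp, grab, kinematics, sense, eyes, job
import cv2, numpy as np
def ray(c,px,z):
    R=cv2.Rodrigues(np.array(c["rvec"],float))[0]; t=np.array(c["tvec"],float).ravel()
    px=np.asarray(px,float).reshape(-1,1,2)
    u=cv2.undistortPoints(px,np.array(c["mtx"],float),None).reshape(-1,2)
    d=np.c_[u,np.ones(len(u))]@R; o=-R.T@t
    return o+d*((z-o[2])/d[:,2])[:,None]
def tubemask(c,roi):
    im=c["pixels"]; x0,y0,x1,y1=roi
    m=np.zeros(im.shape[:2],np.uint8)
    hsv=cv2.cvtColor(im,cv2.COLOR_BGR2HSV); 
    h,s,v=[hsv[...,i].astype(int) for i in range(3)]
    k=(((h>=8)&(h<=30)&(s<150)&(v>90))|((s<60)&(v>170)))
    m[y0:y1,x0:x1]=k[y0:y1,x0:x1]*255
    m=cv2.morphologyEx(m,cv2.MORPH_OPEN,np.ones((3,3)))
    m=cv2.morphologyEx(m,cv2.MORPH_CLOSE,np.ones((7,7)))
    cs,_=cv2.findContours(m,cv2.RETR_EXTERNAL,cv2.CHAIN_APPROX_NONE)
    return m,max(cs,key=cv2.contourArea)
E
python3 - <<'E'
from h import *
c=eyes.read_camera("top"); im=c["pixels"]
cr=im[130:260,215:345]; cv2.imwrite("pics/crop1.png",cv2.resize(cr,None,fx=4,fy=4))
hsv=cv2.cvtColor(im,cv2.COLOR_BGR2HSV)
print("tube",hsv[180,300:326:4].tolist(),"desk",hsv[260,309].tolist(),hsv[200,345].tolist())
R=cv2.Rodrigues(c["rvec"])[0]; print("cam",-R.T@np.ravel(c["tvec"]))
# mat
m=np.zeros(im.shape[:2],np.uint8); roi=(slice(140,255),slice(222,292))
m[roi]=((hsv[...,1]<70)&(hsv[...,2]<150))[roi]*255
m=cv2.morphologyEx(m,cv2.MORPH_OPEN,np.ones((3,3)))
cs,_=cv2.findContours(m,cv2.RETR_EXTERNAL,cv2.CHAIN_APPROX_NONE); k=max(cs,key=cv2.contourArea)
P=ray(c,k[:,0],0.001)[:,:2].astype(np.float32); print("mat",cv2.minAreaRect(P))
tm,k=tubemask(c,(280,140,340,250))
print("tubepx",cv2.minAreaRect(k)); P=ray(c,k[:,0],0.045)[:,:2].astype(np.float32); print("tube",cv2.minAreaRect(P))
o=im.copy(); cv2.drawContours(o,[k],-1,(255,0,0),1); cv2.imwrite("pics/crop2.png",cv2.resize(o[130:260,215:345],None,fx=4,fy=4))
E
```

```text
tube [[18, 132, 158], [17, 133, 173], [19, 70, 194], [43, 8, 224], [18, 132, 160], [17, 135, 132], [14, 146, 84]] desk [13, 166, 157] [13, 162, 154]
cam [ 0.35315006 -0.01669281  1.55855461]
mat ((0.5241006016731262, -0.012261562049388885), (0.15384699404239655, 0.29969826340675354), 84.91250610351562)
tubepx ((307.5339660644531, 195.26901245117188), (31.198829650878906, 78.77530670166016), 2.6630008220672607)
tube ((0.5229442119598389, -0.1635349690914154), (0.09478186070919037, 0.24239583313465118), 86.07685852050781)
```

View pics/crop2.png

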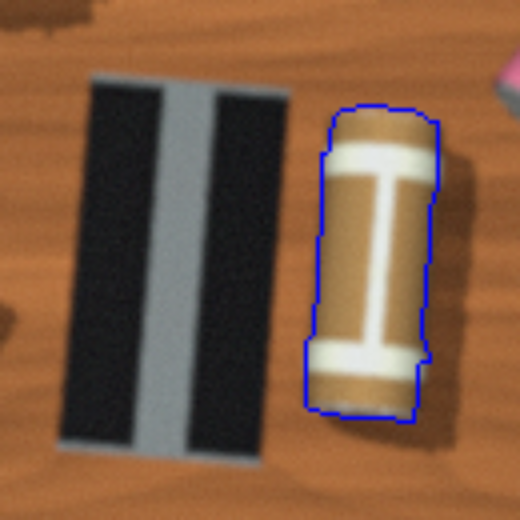

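Close crop confirms the choice: brown cardboard tube with two white paper bands (the drawn line is its z mark). Mat centre is about (0.524,-0.012) with the stripe at -5.1°. Tube is about (0.52,-0.164) at -4°, so it has to roll about 150 mm in +y. I'll use the open fingers as two contacts along its top. First I'll approach and feel for the top.

```bash
cat >> h.py <<'E'
def ori(a,sgn):
    z=sgn*np.array([np.cos(a),np.sin(a),0]); y=np.array([0,0,-1.]); return np.c_[np.cross(y,z),y,z]
E
python3 - <<'E'
from h import *
a=np.radians(-4.5); q0=np.array(sense()["joints"])
for s in (1,-1):
    for y in (-0.185,0.0):
        q=kinematics.ik([0.52,y,0.27],ori(a,s)); print(s,y,None if q is None else (np.round(q,2),np.abs(np.array(q)-q0).max()))
E
```

```text
1 -0.185 (array([ 0.46,  0.81, -0.35,  1.89,  0.51,  0.53, -0.31]), np.float64(0.8856276330808657))
1 0.0 (array([ 0.07,  0.78, -0.26,  1.99,  0.45,  0.43, -0.61]), np.float64(1.279127614624175))
-1 -0.185 (array([ 0.05,  0.83,  0.36,  1.91, -0.58,  0.5 , -2.4 ]), np.float64(2.187197414988029))
-1 0.0 (array([-0.34,  0.82,  0.42,  2.01, -0.74,  0.46, -2.58]), np.float64(2.3626437141510794))
```

```bash
cat >> h.py <<'E'
def touch(p,z0,zmin,f=4.0,step=0.0015):
    """descend straight until vertical force rises by f; return TCP z"""
    b=np.array(sense()["ft_force"]); z=z0
    while z>zmin:
        z-=step; r.line_to([p[0],p[1],z],rate=0.03)
        d=np.array(sense()["ft_force"])-b
        if d[2]>f: break
    s=sense(); print("touch z",round(z,4),"eef",np.round(s["eef_pos"],4),"dF",np.round(d,1),"t",round(s["time"],1)); return z,b
E
python3 - <<'E'
from h import *
a=np.radians(-4.3); n=np.array([-np.sin(a),np.cos(a)]); O=ori(a,1)
T=np.array([0.52,-0.164]); p=T-0.016*n
r.move_to([*p,0.34],O); 
r.line_to([*p,0.270],rate=0.15)
c=eyes.read_camera("scene"); cv2.imwrite("pics/s1.png",c["pixels"][150:300,120:320].repeat(3,0).repeat(3,1))
z,b=touch(p,0.270,0.246)
E
```

```text
touch z 0.249 eef [ 0.5188 -0.1802  0.2497] dF [-1.  -0.5  7. ] t 6.3
```

View pics/s1.png

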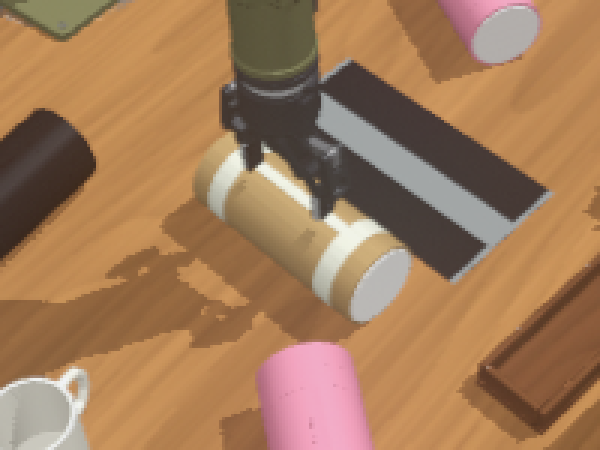

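The fingertips sit on the tube's top between the bands, at crop (255,160) and (325,210). Contact is at TCP z 0.249, which matches a 90 mm top. Making the first short stroke.

Run:
```python
from h import *
a=np.radians(-4.3); n=np.array([-np.sin(a),np.cos(a)]); 
T=np.array([0.52,-0.164]); z=0.249
for e in (0,0.024,0.048):
    p=T+(e)*n; r.line_to([*p,z],rate=0.07); s=sense(); print(np.round(s["eef_pos"],4),np.round(s["ft_force"],1))
r.wait(0.3); r.line_to([*p,0.30],rate=0.15)
c=eyes.read_camera("scene"); cv2.imwrite("pics/s2.png",c["pixels"][150:300,120:320].repeat(3,0).repeat(3,1))
c=eyes.read_camera("top"); cv2.imwrite("pics/t2.png",c["pixels"][100:280,200:400].repeat(3,0).repeat(3,1))
print(sense()["time"])
```

```text
[ 0.5204 -0.1634  0.2502] [-1.1 -0.7  9.8]
[ 0.5226 -0.1395  0.2502] [ 0.7 -0.1  9.7]
[ 0.5239 -0.1161  0.2492] [ 1.3 -0.3  4.7]
8.5833
```

View pics/s2.png

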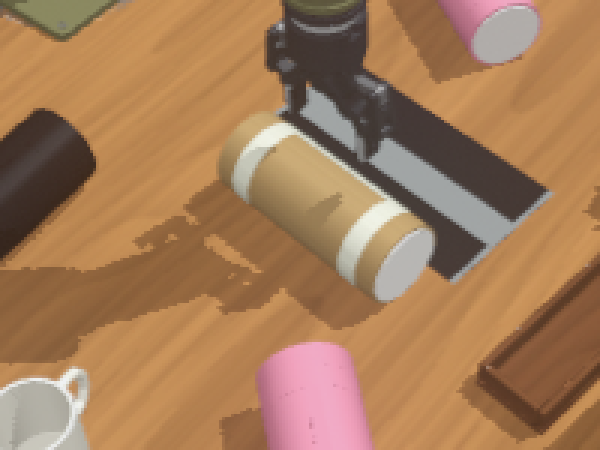

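View pics/t2.png

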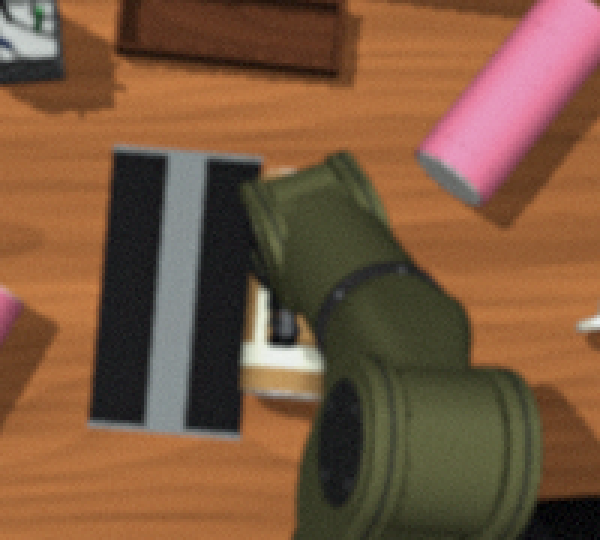

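The tube rolled cleanly without slipping, about 32 mm, with its mark line turned towards the mat. I'll track the white end disc in the scene camera and make further strokes.

```bash
cat >> h.py <<'E'
def disc(c,guess,tag=None):
    im=c["pixels"]; hsv=cv2.cvtColor(im,cv2.COLOR_BGR2HSV)
    m=((hsv[...,1]<60)&(hsv[...,2]>140)).astype(np.uint8)*255
    cs,_=cv2.findContours(m,cv2.RETR_EXTERNAL,cv2.CHAIN_APPROX_NONE)
    best=None
    for k in cs:
        if len(k)<20: continue
        e=cv2.fitEllipse(k); d=np.hypot(e[0][0]-guess[0],e[0][1]-guess[1])
        if d<22 and (best is None or d<best[0]): best=(d,e,cv2.contourArea(k))
    if best is None: print("no disc"); return None
    P=ray(c,[best[1][0]],0.045)[0]; print("disc",np.round(best[1][0],1),np.round(best[1][1],1),"area",best[2],"end at",np.round(P,4)); return P
def stroke(T,a,S,e0,z=0.249,zh=0.272):
    """T tube centre (xy), a axis angle; finger travel S starting e0 from top; returns tube centre expected"""
    n=np.array([-np.sin(a),np.cos(a)]); O=ori(a,1); p=T+e0*n
    s=sense()["eef_pos"]
    r.line_to([*p,zh],O,rate=0.2); r.wait(0.2)
    z,b=touch(p,0.2525,0.2465,f=4)
    N=max(2,int(round(S/0.024)))
    for i in range(1,N+1):
        q=p+S*i/N*n; r.line_to([*q,z],rate=0.07); st=sense(); print(np.round(st["eef_pos"],4),np.round(np.array(st["ft_force"])-b,1))
    r.wait(0.3); r.line_to([*q,zh],rate=0.12)
    return T+S/2*n
E
python3 - <<'E'
from h import *
c0=dict(eyes.read_camera("scene")); disc(c0,(254,238))
im=cv2.imread("pics/scene0.png"); c1=dict(c0); c1["pixels"]=im; disc(c1,(246,244))
a=np.radians(-4.4); n=np.array([-np.sin(a),np.cos(a)])
T=np.array([0.52,-0.164])+0.032*n
T=stroke(T,a,0.066,-0.017); print("expect",T)
c=eyes.read_camera("scene"); disc(c,(262,231)); cv2.imwrite("pics/s3.png",c["pixels"][130:280,120:320].repeat(3,0).repeat(3,1)); print(sense()["time"])
E
```

```text
disc [254.2 237.8] [11.9 28.2] area 260.5 end at [ 0.6303 -0.1445  0.045 ]
disc [246.2 244.6] [12.1 28.2] area 266.5 end at [ 0.6269 -0.1776  0.045 ]
touch z 0.248 eef [ 0.5213 -0.1494  0.2492] dF [-1.4 -0.4 11.5] t 10.6
[ 0.5234 -0.1265  0.2501] [-2.4 -0.2 19.5]
[ 0.5255 -0.1045  0.2501] [-0.2  0.2 18.2]
[ 0.5275 -0.0829  0.249 ] [ 3.  -0.2 10.8]
expect [ 0.52498674 -0.09919157]
disc [268.4 221.7] [37.7 54.9] area 808.5 end at [ 0.6278 -0.0712  0.045 ]
12.65
```

View pics/s3.png

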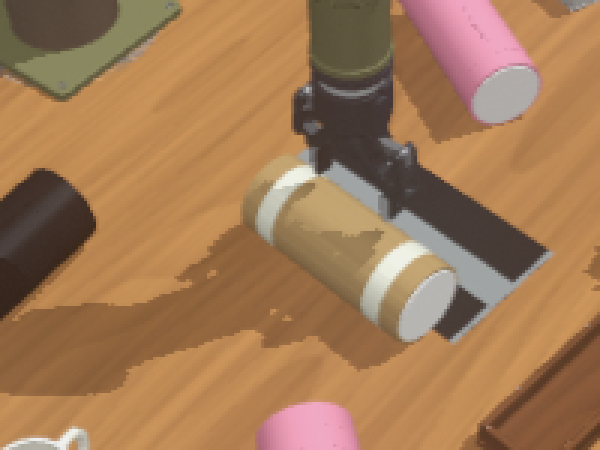

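Second stroke also clean: the disc is at about (262,232) in the full frame (the automatic fit merged with the grey stripe). Two more strokes, then I'll clear the arm and measure from the top.

Run:
```python
from h import *
print(ray(eyes.read_camera("scene"),[(262.3,231.7)],0.045))
a=np.radians(-4.5)
T=np.array([0.525,-0.099])
T=stroke(T,a,0.066,-0.017); print("expect",T)
T=stroke(T,a,0.066,-0.017); print("expect",T)
r.line_to([*sense()["eef_pos"][:2],0.33],rate=0.25)
r.move_j([1.2, 0.689, -0.195, 1.565, 0.157, 0.902, -0.215])
c=eyes.read_camera("top"); cv2.imwrite("pics/t4.png",c["pixels"][100:280,180:380].repeat(3,0).repeat(3,1))
c=eyes.read_camera("scene"); cv2.imwrite("pics/s4.png",c["pixels"][130:280,120:320].repeat(3,0).repeat(3,1)); print(sense()["time"])
```

```text
[[ 0.63578166 -0.11243653  0.045     ]]
touch z 0.248 eef [ 0.5238 -0.1163  0.2492] dF [-2.8 -0.4 11.4] t 14.6
[ 0.526  -0.0933  0.2501] [-2.4  1.7 18.8]
[ 0.528  -0.0713  0.25  ] [-1.4  0.8 18.2]
[ 0.5301 -0.0498  0.2489] [1.9 1.2 8.9]
expect [ 0.52758915 -0.06610173]
touch z 0.248 eef [ 0.5264 -0.0834  0.2492] dF [-3.5 -0.8 12. ] t 18.5
[ 0.5285 -0.0604  0.25  ] [-3.5  0.2 20.2]
[ 0.5306 -0.0383  0.25  ] [-1.8  0.6 18.7]
[ 0.5326 -0.0169  0.2489] [ 0.4  1.2 10.1]
expect [ 0.5301783  -0.03320346]
23.2667
```

View pics/t4.png

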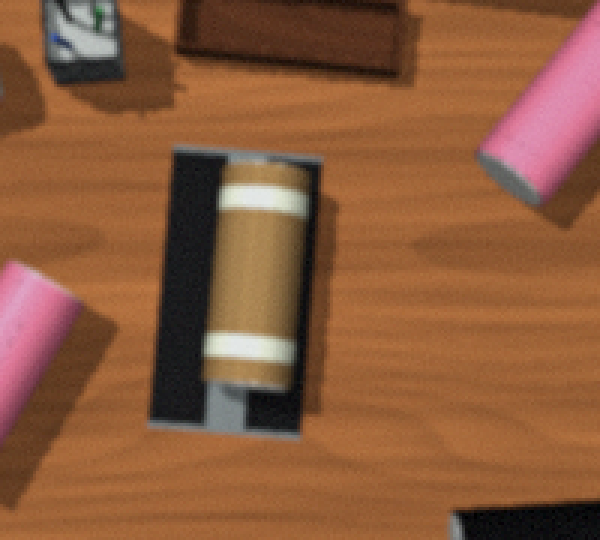

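View pics/s4.png

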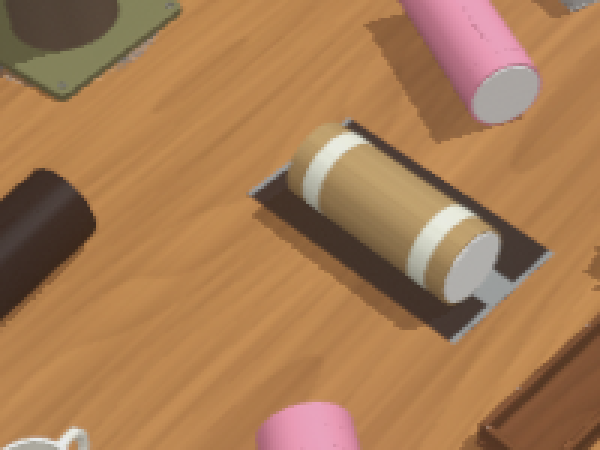

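The tube lies on the mat, right of the stripe in the top crop (centre about (256,275)). I'll measure it from its white bands.

```bash
cat >> h.py <<'E'
M=np.array([0.5241,-0.0123]); am=np.radians(-5.1)
def measure(c,x0=225,x1=310,y0=140,y1=250):
    im=c["pixels"]; hsv=cv2.cvtColor(im,cv2.COLOR_BGR2HSV)
    k=((hsv[...,1]<60)&(hsv[...,2]>165)).astype(np.uint8)*255
    m=np.zeros_like(k); m[y0:y1,x0:x1]=k[y0:y1,x0:x1]
    cs,_=cv2.findContours(m,cv2.RETR_EXTERNAL,cv2.CHAIN_APPROX_NONE)
    cs=sorted(cs,key=cv2.contourArea)[-2:]
    P=[]
    for q in cs:
        rc=cv2.minAreaRect(q); print("band px",np.round(rc[0],1),np.round(rc[1],1)); P.append((ray(c,[rc[0]],0.045)[0,:2],ray(c,[rc[0]],0.085)[0,:2]))
    P.sort(key=lambda p:p[0][0]); d=P[1][0]-P[0][0]; a=np.arctan2(d[1],d[0])
    C=np.array([(P[0][1][0]+P[1][1][0])/2,(P[0][0][1]+P[1][0][1])/2])
    u=np.array([np.cos(am),np.sin(am)]); n=np.array([-u[1],u[0]])
    print("tube C",np.round(C,4),"angle",np.degrees(a),"along",(C-M)@u,"across",(C-M)@n,"band gap",np.linalg.norm(P[1][1]-P[0][1]))
    return C,a
E
python3 - <<'E'
from h import *
c=eyes.read_camera("top"); measure(c)
im=c["pixels"]; hsv=cv2.cvtColor(im,cv2.COLOR_BGR2HSV)
# direct outline check at middle row 190, and stripe at row visible (bottom)
print(hsv[190,240:290].tolist()[::3])
# stripe centre line at both ends (z=0.001): grey patches
g=((hsv[...,1]<60)&(hsv[...,2]>85)&(hsv[...,2]<165))
for row in (234,236,238):
    cols=np.where(g[row,225:290])[0]+225; print(row,cols.min(),cols.max(),ray(c,[((cols.min()+cols.max())/2,row)],0.001)[0][:2])
E
```

```text
band px [266.5 165.4] [25.1  8.5]
band px [261.5 215. ] [25.4  8.3]
tube C [ 0.5337 -0.0303] angle -6.117352028816136 along 0.011143101848731726 across -0.017076510380512937 band gap 0.15009101667327646
[[30, 18, 29], [90, 8, 31], [120, 8, 32], [0, 0, 30], [18, 134, 118], [18, 129, 152], [17, 138, 163], [18, 130, 169], [18, 131, 171], [17, 134, 170], [17, 132, 155], [17, 143, 132], [17, 135, 106], [16, 124, 72], [105, 57, 18], [11, 172, 80], [13, 165, 96]]
234 249 260 [4.05796992e-01 2.21787194e-04]
236 249 261 [ 0.39956218 -0.001305  ]
238 249 261 [ 0.39334206 -0.00126922]
```

```bash
cat >> h.py <<'E'
def outline(c):
    """tube sides on brown rows between the bands, over the black mat: value/saturation edge"""
    hsv=cv2.cvtColor(c["pixels"],cv2.COLOR_BGR2HSV); out=[]
    for row in range(174,207,2):
        s=hsv[row,235:300]; k=(s[:,1]>95)&(s[:,2]>55); i=np.where(k)[0]
        g=np.split(i,np.where(np.diff(i)>1)[0]+1); g=max(g,key=len)+235
        out.append((g[0],g[-1],row))
    o=np.array(out,float); w=o[:,1]-o[:,0]+1; ok=np.abs(w-np.median(w))<=2; o=o[ok]
    P=ray(c,np.c_[(o[:,0]+o[:,1])/2,o[:,2]],0.045); f=np.polyfit(P[:,0],P[:,1],1); y=np.polyval(f,0.53)
    u=np.array([np.cos(am),np.sin(am)]); n=np.array([-u[1],u[0]])
    print("outline px width",np.median(w),"rows",len(o),"y at .53",y,"angle",np.degrees(np.arctan(f[0])),"across",(np.array([.53,y])-M)@n)
E
python3 - <<'E'
from h import *
outline(eyes.read_camera("top"))
E
```

```text
outline px width 30.0 rows 17 y at .53 -0.032100373411261575 angle -5.67933021014495 across -0.019197508676572047
```

The outline is 30 px wide, about 91 mm, which fits the tube. It puts the tube 19 mm short of the stripe's centre line, and the bands say 17 mm. Final stroke: 38 mm of finger travel.

Run:
```python
from h import *
a=np.radians(-5.6); T=np.array([0.532,-0.032])
r.move_to([*(T-0.010*np.array([-np.sin(a),np.cos(a)])),0.33],ori(a,1))
T=stroke(T,a,0.038,-0.010); print("expect",T)
r.line_to([*sense()["eef_pos"][:2],0.33],rate=0.25)
r.move_j([1.2, 0.689, -0.195, 1.565, 0.157, 0.902, -0.215])
r.wait(0.5)
c=eyes.read_camera("top"); cv2.imwrite("pics/t5.png",c["pixels"][80:280,180:440].repeat(3,0).repeat(3,1)[:, :780]); measure(c); outline(c)
r.wait(0.5); c=eyes.read_camera("top"); measure(c); outline(c)
cv2.imwrite("pics/s5.png",eyes.read_camera("scene")["pixels"]); print(sense()["time"])
```

```text
touch z 0.2495 eef [ 0.5312 -0.0419  0.2502] dF [-1.   0.5  5.7] t 27.3
[ 0.5331 -0.0227  0.2502] [-1.2  0.2  6.5]
[ 0.535  -0.0043  0.2498] [-0.6  1.1  6.1]
expect [ 0.53385408 -0.01309068]
band px [260.5 165. ] [ 8. 25.]
band px [255.5 214.4] [25.4  8.3]
tube C [ 0.5353 -0.0118] angle -6.097547032410193 along 0.011098438040222645 across 0.001467299561660307 band gap 0.1495293230107761
outline px width 29.0 rows 17 y at .53 -0.01335460547438664 angle -6.008911354866746 across -0.000525954008784092
band px [260.5 165. ] [ 8. 25.]
band px [255.5 214.4] [25.4  8.3]
tube C [ 0.5353 -0.0118] angle -6.097547032410193 along 0.011098438040222645 across 0.001467299561660307 band gap 0.1495293230107761
outline px width 30.0 rows 17 y at .53 -0.01342301150189839 angle -6.149446294364388 across -0.0005940892213074137
32.5917
```

View pics/t5.png

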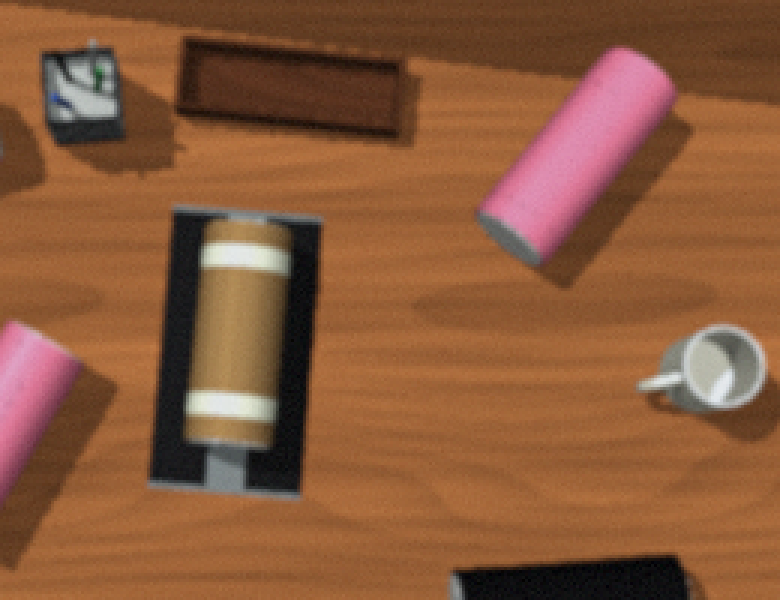

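View pics/s5.png

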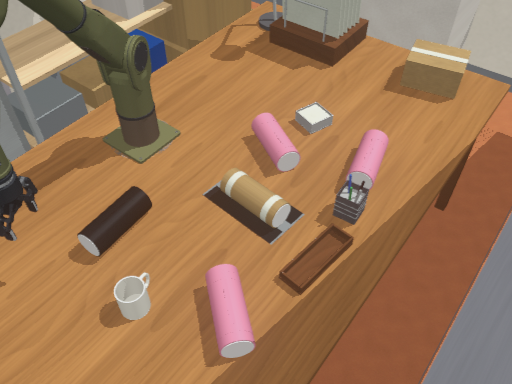

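The tube covers the stripe, at top crop (240,335), and doesn't change between two looks. In the scene picture the bystanders are where they were, and the arm is clear at (15,205).

```bash
python3 -c "
from workcell import job; job.finish_job()"
```

```text
the job is handed in; nothing more can be done
```

The cardboard tube now lies at rest along the grey stripe, and I handed the job in at about 33 s of the 70 s allowed. I rolled it there in five short strokes, with the open fingertips on its top. It rolled about 150 mm, which works out to roughly 190° of turn.

Final checks from the top camera:
- **Across the stripe:** the tube's outline puts it 0.6 mm off the centre line and its bands put it 1.5 mm off on the other side. The 2 mm disagreement probably comes from shading and is well inside the 20 mm limit.
- **Along the stripe:** about 11 mm from the mat's middle, against a limit of 60 mm.
- **Angle:** about 1° from parallel to the stripe.
- **At rest:** two looks about half a second apart agreed to within 0.1 mm.
- **Bystanders:** by eye, the pen cup, memo box, mug and tray have not moved. I did not measure them.
- **Forces:** the fingers pressed with at most about 20 N, and the gripper stayed at top height throughout.

Two scene-camera readings of the tube's end were poor. One merged with the grey stripe, and one taken before the first stroke was about 5 mm off the top view. I used the top camera for positioning.

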